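# Hook the keyhole hanger onto the television's back

### The arm

A 6-joint arm with a two-finger parallel gripper is mounted at the origin on the work surface. World frame = base frame: x ahead of the robot, y to its left, z up, the work surface at z = 0. Lengths are in m, angles in degrees, forces in N, time in s.
With the tool pointing down it reaches from about 0.3 to 0.75 m from the base axis. Payload 8.5 kg.
Tool frame: the origin (TCP) lies at the very end of the fingers, on their centre line; the grasp point (between the pads) lies arm.pinch_z behind it (arm.pinch_z is the distance from the TCP to the grasp point, in m); z points along the fingers, y is the line along which they close (so a half turn about z gives the same grasp; the last joint's range is limited). The gripper opens to 88 mm and grips with 3 to 60 N. Pads are 18 mm wide; open, the fingers measure 123 mm over their backs; the gripper's body (75 mm by 187 mm) begins 45 mm behind the grasp point.
Start: joints at [-82.179, 21.807, 74.336, -0, 83.858, -12.336], TCP at [0.19, -0.516, 0.239] pointing down, gripper open.
Joint ranges: [-178.18, 178.18], [-50.72, 133.34], [12.68, 142.11], [-81.47, 261.47], [9.98, 163.14], [-165.26, 165.26]. Speed limits (degrees/s): [136.94, 136.94, 180, 180, 180, 180].

### API

Orientations are given as [roll, pitch, yaw] about the fixed x, y, z axes, in that order (R = Rz(yaw) Ry(pitch) Rx(roll)).
In Python, from cell import arm gives the robot as it stands.
- The arm moves only by the tool arm_command, never from a script. Its argument "rows" is a list of rows, each a list of 3 entries, a list of its own where there are three numbers: the shift along the tool's x, y, z in mm, then the turn about the tool's z in degrees, then the finger opening in mm, from 0 to 88.1. In form: [[[dx, dy, dz], twist, claw], ...]. A call has 1 to 12 rows; each row shifts and turns the commanded pose from where the row before left it, along the tool's axes as they then stand; what a row does not reach is not made up. A row lasts 1/12 s, in which the tool goes at most 41.7 mm and 7.16 degrees, less where a joint would pass 70% of its speed; a pose out of reach is approached as far as the arm can. A call is refused whole if a number of a shift passes 41.7 or a number of a turn 7.16, either way. A call with a gripper value outside its range is refused whole. The fingers move at their own pace and stop on an object; "force" is the grip in N (left out, the last holds). Time passes only in rows, so rows that do not move let the fingers close. It gives the time, the measured TCP pose, the force, the opening and the grip force at its end, in the units of the state.
- arm.sense(): the state, without advancing time (a new reading comes with each control period).
- arm.read_camera(name): name is "side" or "top"; returns the picture (420x560x3 uint8, red, green, blue); there is no depth.
- arm.calibration(name): a dict with "fx", "fy", "cx", "cy" (pixels), "R" (3x3) and "t" (3): a world point X has camera coordinates R X + t. Camera axes: x right, y down, z forward; pixel columns grow to the right and rows downward; lengths in m; the calibration is good to about 2 mm. A picture is of the moment at which its call begins. calibration takes no time and is no camera call.
- arm.close_job(): hands the job in; it is judged then, once.
The state is a dict: "clock": time; "qpos": joint angles; "qd": joint speeds; "joint_torque": joint torques, N m; "position": TCP position; "tcp_rot": TCP orientation; "contact_force": force on the tool from outside, world axes, zero at the start; "torque": the same for the moment, N m; "gripper_width": finger opening in m; "gripper_force": force on a finger pad.
Only numpy, scipy, OpenCV 4.12 (cv2) and the standard library are available. Lean on these libraries where they do the work, as an engineer would, in place of code of your own. Each camera call takes 0.05 s, during which the arm holds its last target. There are 200 camera calls.

### The job

A small television lies face down on the repair bench. Take the bracket that has the keyhole slot by its upright lip, lower the large end of the keyhole over the mushroom-headed stud on the set's back until the plate lies on the panel, then slide it towards the set's bottom edge (the one with the two loudspeakers) so that the stud sits in the end of the narrow slot and locks the plate under its head. Leave the hanger square to the set with its lip on the bottom-edge side, let go, and leave the other bracket where it lies.

Things in the scene. Friction and masses are not known exactly. Their poses are not given: they have to be found in the camera images.
- hanger: Steel keyhole bracket, 200 g, lying flat (in mm): plate x -85 to 80, y +-38, 4 thick; at its -x end an upright lip (x -85 to -75, 50 wide, top 44 above the underside). Origin: underside, centre of the keyhole's large opening (octagon 52 across); x runs from lip to narrow end. A tapered mouth leads to the narrow slot, 18 wide, closed at x = 62: home, the stud's axis is at x = 53 to 57.
- tv: Television lying face down, immovable (in mm), 280 (x) by 350 (y): bare flat grey metal back 45 above the bench. Origin: at bench level under the stud's axis. x points to its top edge (115 away), -x to its bottom edge (165 away, a grey loudspeaker 53 high in each corner), z up. Circuit boards on both sides (|y| 88 to 156, up to 61 high); the panel is clear between.
- stud (a point): Foot of the dark steel mushroom-headed stud, on its axis, at the panel's surface 45 mm above the bench; axes as the television's. Neck (mm) 10 in diameter and 12 high, then a round head 30 in diameter, 7 thick, its top 19 above this point.
- plain: The other bracket, not to be used: same steel, size, lip and frame as the hanger, but only one small round hole (18 mm wide) at its origin and no slot. The two lie side by side on the bench, either one nearer the television.
Mind the look-alikes: they are no part of the job. Leave any green or purple look-alike of the hanger alone.

How it is judged (in metres and radians):
At the end, for the whole second after the job is handed in: Hanger flat on the panel (underside within 7 mm of it, tilt under 6 degrees), the stud in the narrow slot at hanger x = 39 mm or more, under 10 mm sideways, lip on the set's bottom-edge side, square to the set within 17 degrees, released and at rest (x of tv in the frame of hanger between 0.039 and 0.065 m and y of tv in the frame of hanger between -0.01 and 0.01 m and z of hanger in the frame of tv between 0.04 and 0.052 m and angle between hanger's own z axis and vertical below 0.1 rad and angle between the x axis of hanger and the x axis of tv, either way round below 0.3 rad and x of hanger in the frame of tv below -0.02 m and linear speed of hanger below 0.02 m/s and contact force between hanger and the fingers below 0.1 N); the robot touches nothing.
It fails at once if the other bracket is moved by more than 30 mm (distance of plain from where it was at the start of the episode above 0.03 m).
It also fails if it takes over 40 s, if anything falls off the work surface, if the arm or the gripper's body presses on something with over 40 N, if the wrist force passes 120 N, or if a joint passes its speed limit or range.

## Working session

There is one attempt and no reset: what is moved stays moved. The work goes in short steps, Python scripts to look and compute and a tool call to move; the robot and the scene stay as the last step left them, time stands still between calls to the robot, and variables do not carry over. Pictures are saved under pics/ and viewed, at most 10 in all, crops included, and the job is handed in when it is done.

Besides the shell and the picture viewer there is one more tool, called after "Emit:" as a command line: name --argument value ..., lists and objects as JSON in quotes. arm_command: Moves the arm, as the interface text tells. Its arguments: {"type":"object","properties":{"rows":{"type":"array","items":{"type":"array"}},"force":{"type":"number"}},"required":["rows"]}

```bash
ls; mkdir -p pics; python3 - <<'E'
from cell import arm
import cv2,numpy as np
for n in ("top","side"):
    im=arm.read_camera(n); cv2.imwrite(f"pics/{n}0.png",im[:,:,::-1])
    c=arm.calibration(n); print(n,c)
s=arm.sense(); print(s["clock"],s["position"],s["tcp_rot"],arm.pinch_z)
E
```

```text
pics
top {'fx': 406.47389635474195, 'fy': 406.47389635474195, 'cx': 282.6098255364264, 'cy': 209.68872875040958, 'R': array([[ 0.00214173, -0.99999235, -0.003274  ],
       [-0.993189  , -0.00174573, -0.11650133],
       [ 0.11649472,  0.00350122, -0.99318514]]), 't': array([-0.09715365,  0.44394641,  1.34080932])}
side {'fx': 435.7219049667826, 'fy': 435.7219049667826, 'cx': 277.0161781432792, 'cy': 206.7781806829954, 'R': array([[-0.96718988, -0.25330408,  0.01951344],
       [-0.1881228 ,  0.66244997, -0.72509989],
       [ 0.17074408, -0.7049802 , -0.68836718]]), 't': array([0.40464011, 0.204257  , 1.18727344])}
0.1 [ 0.18946806 -0.51607157  0.23820911] [-1.79928242e+02 -1.41859682e-02  2.01552930e+01] 0.0187
```

View pics/top0.png

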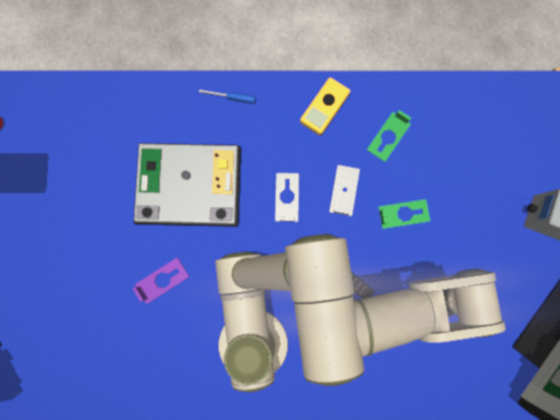

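View pics/side0.png

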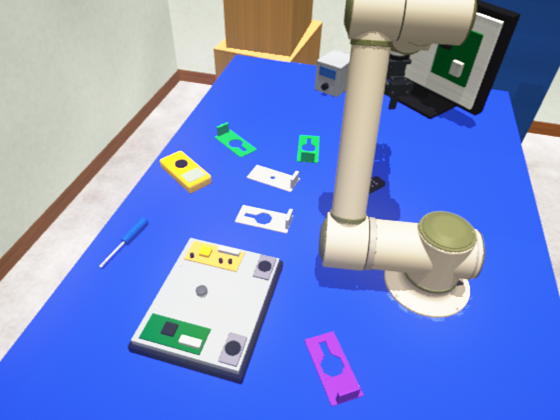

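The top view shows these brackets:
- A white keyhole plate at (287,197), which is the hanger.
- A white plate with one small hole at (345,190), which is the plain bracket.
- Green keyholes at (390,135) and (404,213), and a purple one at (160,281), all look-alikes.

The stud is at (186,175). The speakers are at the bottom of the set in the image, at (147,212) and (221,214). In the side view the hanger is at (265,217), with its lip at (290,218).

I'll measure and confirm with a crop.

```bash
cat > h.py <<'E'
from cell import arm
import cv2,numpy as np
def ray(n,u,v,z):
    c=arm.calibration(n);R=np.array(c["R"]);t=np.array(c["t"])
    d=R.T@np.array([(u-c["cx"])/c["fx"],(v-c["cy"])/c["fy"],1]);o=-R.T@t
    return o+d*(z-o[2])/d[2]
def proj(n,X):
    c=arm.calibration(n);p=c["R"]@np.array(X)+c["t"]
    return c["fx"]*p[0]/p[2]+c["cx"],c["fy"]*p[1]/p[2]+c["cy"]
def blobs(n,mask,z,amin=15):
    for k in cv2.findContours(mask.astype(np.uint8),cv2.RETR_CCOMP,cv2.CHAIN_APPROX_NONE)[0]:
        if len(k)<5 or cv2.contourArea(k)<amin: continue
        m=cv2.moments(k);u,v=m["m10"]/m["m00"],m["m01"]/m["m00"]
        w=np.array([ray(n,*p,z)[:2] for p in k[:,0]],np.float32)
        r=cv2.minAreaRect(w)
        print(n,(round(u),round(v)),"area",cv2.contourArea(k),"pt",ray(n,u,v,z)[:2].round(4),"rect",np.round(r[0],4),np.round(r[1],4),round(r[2],1))
E
python3 - <<'E'
from h import *
im=arm.read_camera("top"); i=im.astype(int)
low=(i.max(2)-i.min(2)<50)&(i.min(2)>110)
print("white");roi=np.zeros(low.shape,bool);roi[160:228,265:370]=1
blobs("top",low&roi,0.004)
print("holes");blue=(i[:,:,2]-i[:,:,0]>60)
r2=np.zeros(low.shape,bool);r2[177:212,279:297]=1
blobs("top",blue&r2,0.002,5)
print("tv");r3=np.zeros(low.shape,bool);r3[135:230,125:250]=1
blobs("top",(~blue)&r3,0.045,500)
print("stud");r4=np.zeros(low.shape,bool);r4[163:187,174:198]=1
blobs("top",(i.mean(2)<145)&r4,0.064)
s=arm.read_camera("side");j=s.astype(int)
r5=np.zeros(low.shape,bool);r5[275:305,185:218]=1
blobs("side",(j.mean(2)<150)&r5,0.06)
a=cv2.resize(im[130:240,120:380],None,fx=3,fy=3,interpolation=cv2.INTER_CUBIC)
b=cv2.resize(s[165:305,170:330],None,fx=2,fy=2,interpolation=cv2.INTER_CUBIC)[:270]
o=np.zeros((600,780,3),np.uint8);o[:330]=a;o[330:600,:320]=b
cv2.imwrite("pics/crop.png",o[:,:,::-1])
E
```

```text
white
top (287, 197) area 1009.5 pt [ 0.4918 -0.1098] rect [ 0.4927 -0.1102] [0.0775 0.1646] 88.7
top (287, 193) area 249.5 pt [ 0.504  -0.1102] rect [ 0.5088 -0.115 ] [0.0555 0.0894] 69.4
top (344, 190) area 1005.0 pt [ 0.5148 -0.3075] rect [ 0.5153 -0.3075] [0.0775 0.1666] 79.6
top (344, 189) area 20.0 pt [ 0.5178 -0.3086] rect [ 0.5186 -0.3086] [0.017  0.0173] 45.0
holes
top (287, 193) area 186.5 pt [ 0.5032 -0.1099] rect [ 0.5118 -0.1094] [0.0836 0.0447] 0.1
tv
top (187, 184) area 8193.0 pt [0.5268 0.2219] rect [0.5289 0.222 ] [0.347  0.2739] 88.9
stud
top (185, 175) area 45.5 pt [0.5556 0.2248] rect [0.5545 0.2262] [0.0271 0.0264] 1.7
side (201, 291) area 73.5 pt [0.5543 0.2281] rect [0.5547 0.2281] [0.0246 0.0279] 21.4
```

View pics/crop.png

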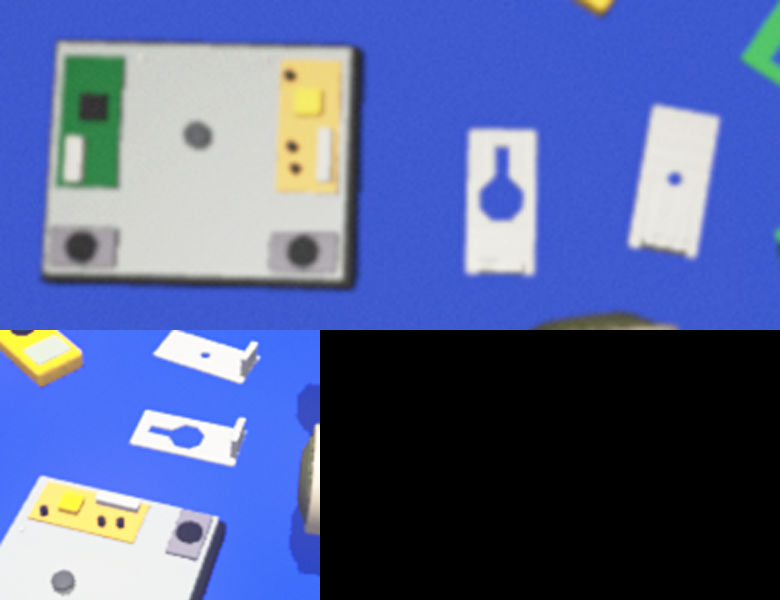

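The crop confirms it: the keyhole bracket at crop (500,200) is the hanger, with its lip towards the robot. The plate at crop (675,180) has only a small round hole, so it is the plain one. The hanger's lip is at about (0.415, -0.1085) with yaw -1.3°, and the stud is at about (0.555, 0.2265) with the set at yaw -1.1°.

Next I turn the tool to yaw 88.7°.

Emit:
arm_command --rows '[[[0,0,0],-6.85,60],[[0,0,0],-6.85,60],[[0,0,0],-6.85,60],[[0,0,0],-6.85,60],[[0,0,0],-6.85,60],[[0,0,0],-6.85,60],[[0,0,0],-6.85,60],[[0,0,0],-6.85,60],[[0,0,0],-6.85,60],[[0,0,0],-6.85,60]]' --force 30

```text
clock: 1.03
position: [0.1895, -0.5162, 0.2385]
tcp_rot: [-180.0, -0.0, 89.0]
contact_force: [0.4, -0.6, 0.3]
gripper_width: 0.0603
gripper_force: 0.0
```

Emit:
arm_command --rows '[[[34.4,18,0],0,60],[[34.4,18,0],0,60],[[34.4,18,0],0,60],[[34.4,18,0],0,60],[[34.4,18,0],0,60],[[34.4,18,0],0,60],[[34.4,18,0],0,60],[[34.4,18,0],0,60],[[34.4,18,0],0,60],[[34.4,18,0],0,60],[[34.4,18,0],0,60],[[34.4,18,0],0,60]]'

```text
clock: 2.03
position: [0.4156, -0.1068, 0.2389]
tcp_rot: [180.0, 0.0, 88.6]
contact_force: [0.3, -1.0, -0.2]
gripper_width: 0.0598
gripper_force: 0.0
```

Emit:
arm_command --rows '[[[0,0,30],0,60],[[0,0,30],0,60],[[0,0,30],0,60],[[0,0,30],0,60],[[0,0,20],0,60],[[0,0,20],0,60],[[0,0,0],0,60],[[0,0,0],0,60]]'

```text
clock: 2.7
position: [0.4149, -0.1086, 0.0786]
tcp_rot: [-179.9, -0.1, 88.7]
contact_force: [1.0, -1.0, 0.0]
gripper_width: 0.0597
gripper_force: 0.0
```

```bash
python3 - <<'E'
from h import *
s=arm.read_camera("side");cv2.imwrite("pics/s1.png",cv2.resize(s[120:270,200:400],None,fx=4,fy=4)[:,:,::-1])
print(proj("side",[.415,-.1085,.044]),proj("side",arm.sense()["position"]))
E
```

```text
(np.float64(287.5718386066885), np.float64(214.2629986646691)) (np.float64(287.88838036422635), np.float64(205.5617670780704))
```

View pics/s1.png

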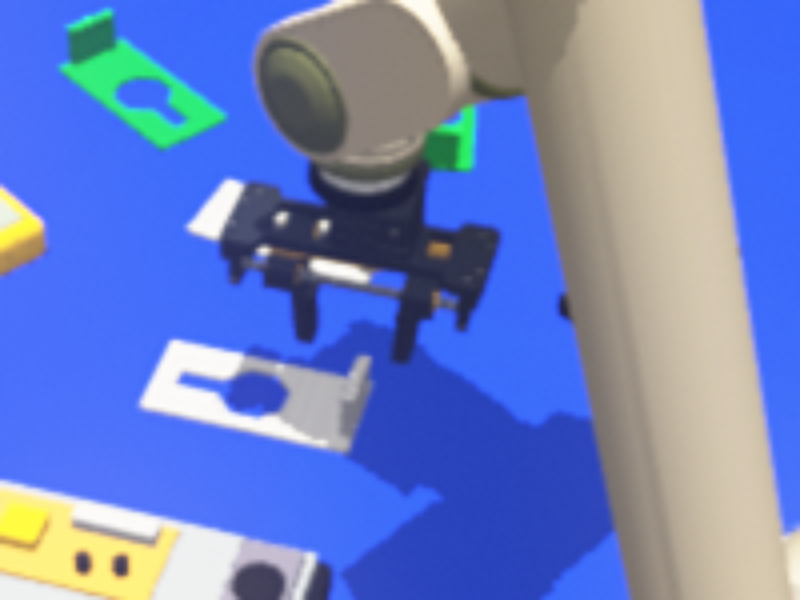

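The crop shows the lip at about (360,375), midway between the fingertips at (305,335) and (405,355). I'll descend and close.

Emit:
arm_command --rows '[[[0,0,20],0,60],[[0,0,20],0,60],[[0,0,15],0,60],[[0,0,10],0,60],[[0,0,0],0,60],[[0,0,0],0,60]]'

```text
clock: 3.25
position: [0.4157, -0.109, 0.0147]
tcp_rot: [179.9, 0.0, 88.7]
contact_force: [0.3, 0.2, -0.6]
gripper_width: 0.0598
gripper_force: 0.0
```

Emit:
arm_command --rows '[[[0,0,0],0,0],[[0,0,0],0,0],[[0,0,0],0,0],[[0,0,0],0,0],[[0,0,0],0,0],[[0,0,0],0,0],[[0,0,0],0,0],[[0,0,0],0,0],[[0,0,0],0,0],[[0,0,0],0,0]]' --force 45

```text
clock: 4.08
position: [0.4149, -0.1086, 0.0137]
tcp_rot: [-180.0, -0.0, 88.7]
contact_force: [-1.4, 0.8, 2.4]
gripper_width: 0.0095
gripper_force: 45.0
```

Emit:
arm_command --rows '[[[0,0,-8],0,0],[[0,0,-16],0,0],[[0,0,-20],0,0],[[0,0,-20],0,0],[[0,0,-20],0,0],[[0,0,-16],0,0],[[0,0,0],0,0]]'

```text
clock: 4.67
position: [0.4162, -0.1092, 0.1164]
tcp_rot: [179.7, 0.1, 88.7]
contact_force: [0.1, -0.3, -2.3]
gripper_width: 0.0096
gripper_force: 45.0
```

Emit:
arm_command --rows '[[[18,3,0],0,0],[[32,5,0],0,0],[[32,5,0],0,0],[[32,5,0],0,0],[[32,5,0],0,0],[[32,5,0],0,0],[[32,5,0],0,0],[[32,5,0],0,0],[[32,5,0],0,0],[[32,5,0],0,0],[[20,3,0],0,0],[[12,1,0],0,0]]'

```text
clock: 5.67
position: [0.4747, 0.2301, 0.1126]
tcp_rot: [-179.9, -0.0, 88.8]
contact_force: [0.2, 0.0, -1.9]
gripper_width: 0.0099
gripper_force: 45.0
```

Emit:
arm_command --rows '[[[0,0,0],0,0],[[0,0,0],0,0],[[0,0,0],0,0]]'

```text
clock: 5.92
position: [0.4748, 0.2269, 0.1134]
tcp_rot: [-179.9, 0.0, 88.6]
contact_force: [-0.1, -0.1, -2.2]
gripper_width: 0.01
gripper_force: 45.0
```

```bash
python3 - <<'E'
from h import *
s=arm.sense();print(s["position"],s["tcp_rot"])
a=arm.read_camera("side");b=arm.read_camera("top")
o=np.hstack([cv2.resize(a[180:380,130:330],(400,400)),cv2.resize(b[115:250,120:255],(400,400))])
cv2.imwrite("pics/s2.png",o[:,:,::-1])
E
```

```text
[0.47475212 0.22694346 0.11335935] [-1.79940028e+02  2.94218434e-02  8.86045249e+01]
```

View pics/s2.png

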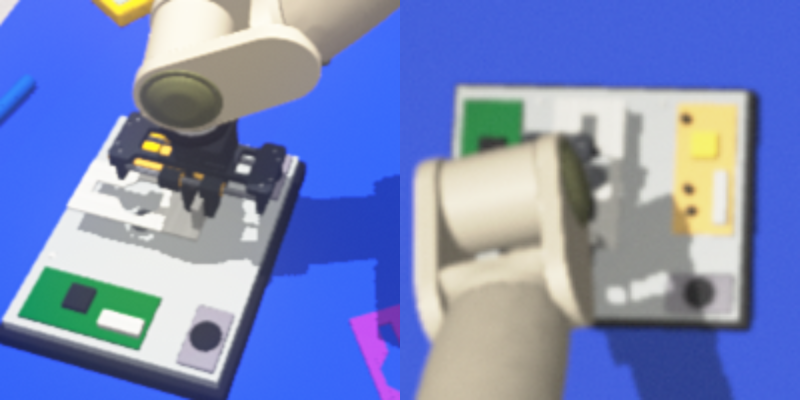

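The side view (left half) shows the hanger level over the set, with the stud seen through the keyhole at crop (140,222). In the top view the plate's narrow end is centred at crop (590,110), in line with the stud. I'll lower in stages and watch the force.

Emit:
arm_command --rows '[[[0,0,12],0,0],[[0,0,12],0,0],[[0,0,8],0,0],[[0,0,0],0,0],[[0,0,0],0,0]]'

```text
clock: 6.43
position: [0.4751, 0.2276, 0.0818]
tcp_rot: [-180.0, 0.0, 88.6]
contact_force: [1.0, -0.6, -2.1]
gripper_width: 0.0095
gripper_force: 45.0
```

Emit:
arm_command --rows '[[[0,0,5],0,0],[[0,0,5],0,0],[[0,0,5],0,0],[[0,0,3],0,0],[[0,0,0],0,0],[[0,0,0],0,0]]'

```text
clock: 6.93
position: [0.475, 0.228, 0.0636]
tcp_rot: [-180.0, 0.0, 88.7]
contact_force: [-0.1, 0.1, -2.6]
gripper_width: 0.0095
gripper_force: 45.0
```

Emit:
arm_command --rows '[[[0,0,2],0,0],[[0,0,2],0,0],[[0,0,0],0,0],[[0,0,0],0,0]]'

```text
clock: 7.27
position: [0.475, 0.228, 0.0597]
tcp_rot: [-180.0, 0.0, 88.7]
contact_force: [0.5, -0.2, -1.5]
gripper_width: 0.0098
gripper_force: 45.0
```

```bash
python3 - <<'E'
from h import *
s=arm.sense();print(s["position"],s["contact_force"])
a=arm.read_camera("side")
print("stud head centre px",proj("side",[.555,.2265,.064]),"head base",proj("side",[.555,.2265,.045]))
cv2.imwrite("pics/s3.png",cv2.resize(a[230:340,140:290],None,fx=5,fy=5)[:,:,::-1])
E
```

```text
[0.47503222 0.2280082  0.05970696] [ 0.4868625  -0.21359012 -1.49162014]
stud head centre px (np.float64(200.93787933080782), np.float64(289.00359645053567)) head base (np.float64(201.70157174155185), np.float64(293.5184890399489))
```

View pics/s3.png

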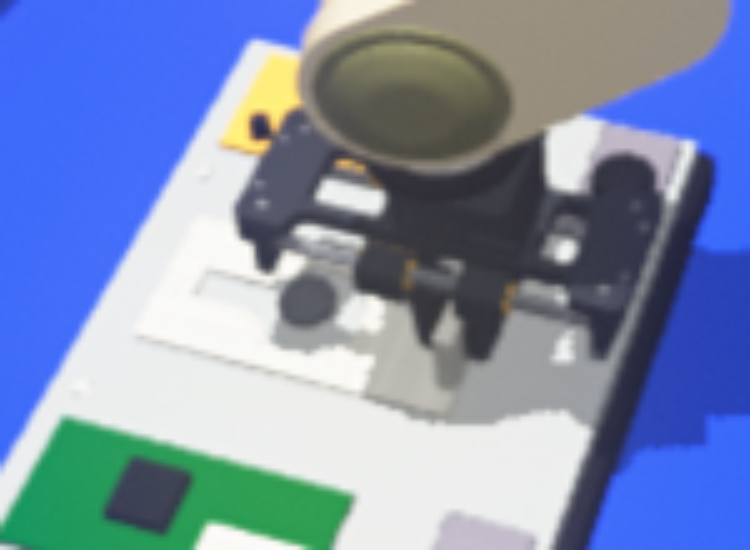

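The stud's head at crop (308,300) stands up through the keyhole and the plate is practically on the panel. I'll slide towards the bottom edge.

Emit:
arm_command --rows '[[[0,-5,0],0,0],[[0,-6,0],0,0],[[0,-6,0],0,0],[[0,-6,0],0,0],[[0,-6,0],0,0],[[0,-6,0],0,0],[[0,-5,0],0,0],[[0,0,0],0,0],[[0,0,0],0,0]]'

```text
clock: 8.07
position: [0.435, 0.229, 0.0599]
tcp_rot: [180.0, -0.0, 88.7]
contact_force: [0.2, 0.2, -2.0]
gripper_width: 0.0099
gripper_force: 45.0
```

Emit:
arm_command --rows '[[[0,-4,0],0,0],[[0,-4,0],0,0],[[0,-3,0],0,0],[[0,-3,0],0,0],[[0,0,0],0,0],[[0,0,0],0,0]]'

```text
clock: 8.57
position: [0.421, 0.2293, 0.0598]
tcp_rot: [180.0, -0.0, 88.7]
contact_force: [-0.5, -0.3, -2.8]
gripper_width: 0.0097
gripper_force: 45.0
```

Emit:
arm_command --rows '[[[0,-1.5,0],0,0],[[0,-1.5,0],0,0],[[0,0,0],0,0],[[0,0,0],0,0]]'

```text
clock: 8.9
position: [0.4191, 0.2294, 0.06]
tcp_rot: [179.9, -0.0, 88.6]
contact_force: [5.1, -0.9, -5.4]
gripper_width: 0.0093
gripper_force: 45.1
```

```bash
python3 - <<'E'
from h import *
s=arm.sense();print(s["position"],s["contact_force"])
a=arm.read_camera("side")
cv2.imwrite("pics/s4.png",cv2.resize(a[230:340,140:290],None,fx=5,fy=5)[:,:,::-1])
E
```

```text
[0.41910749 0.22941888 0.05999392] [ 5.10913319 -0.91017935 -5.41949777]
```

View pics/s4.png

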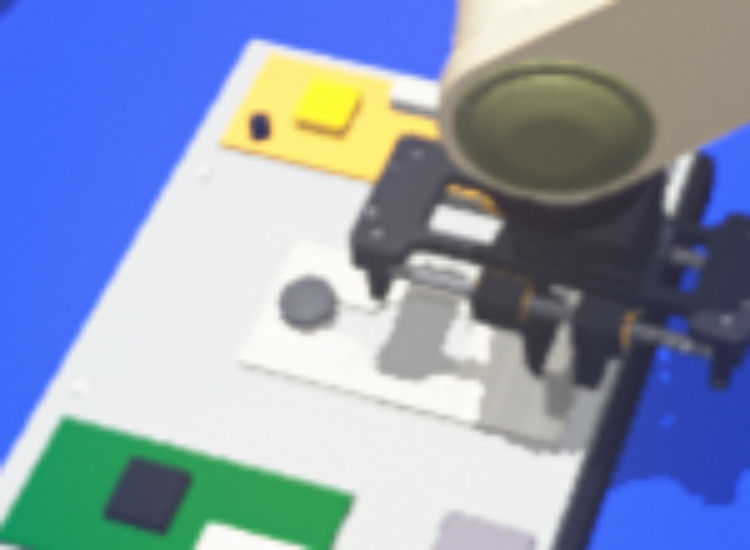

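The stud's head at crop (308,302) now covers the far end of the slot, and a 5 N push confirms the end stop. I'll back off slightly, lower 1 mm, open and retreat.

Emit:
arm_command --rows '[[[0,1,0.5],0,0],[[0,0,0.5],0,0],[[0,0,0],0,0],[[0,0,0],0,40],[[0,0,0],0,40],[[0,0,0],0,40],[[0,0,0],0,40],[[0,0,0],0,40],[[0,0,0],0,40],[[0,0,0],0,40]]'

```text
clock: 9.78
position: [0.419, 0.2293, 0.0588]
tcp_rot: [-180.0, -0.0, 88.7]
contact_force: [-0.7, 0.5, -1.0]
gripper_width: 0.0397
gripper_force: 0.0
```

Emit:
arm_command --rows '[[[0,0,-6],0,40],[[0,0,-15],0,40],[[0,0,-25],0,40],[[0,0,-30],0,40],[[0,0,-30],0,40],[[0,0,-30],0,40],[[0,-20,-15],0,40],[[-30,0,0],0,40],[[-30,0,0],0,40],[[-30,0,0],0,40],[[-30,0,0],0,40],[[-30,0,0],0,40]]'

```text
clock: 10.78
position: [0.3951, 0.0786, 0.2103]
tcp_rot: [180.0, 0.0, 88.7]
contact_force: [1.0, -0.4, 0.4]
gripper_width: 0.0399
gripper_force: 0.0
```

Emit:
arm_command --rows '[[[-30,0,0],0,40],[[-30,0,0],0,40],[[-30,0,0],0,40],[[0,0,0],0,40],[[0,0,0],0,40],[[0,0,0],0,40]]'

```text
clock: 11.28
position: [0.3933, -0.0097, 0.21]
tcp_rot: [180.0, -0.0, 88.6]
contact_force: [0.3, 0.8, 0.6]
gripper_width: 0.04
gripper_force: 0.0
```

```bash
python3 - <<'E'
from h import *
a=arm.read_camera("side");b=arm.read_camera("top")
o=np.hstack([cv2.resize(a[210:360,130:280],(400,400)),cv2.resize(b[115:250,120:255],(400,400))])
cv2.imwrite("pics/s5.png",o[:,:,::-1])
print(arm.sense()["contact_force"])
E
```

```text
[0.09306798 0.16879253 0.72550712]
```

View pics/s5.png

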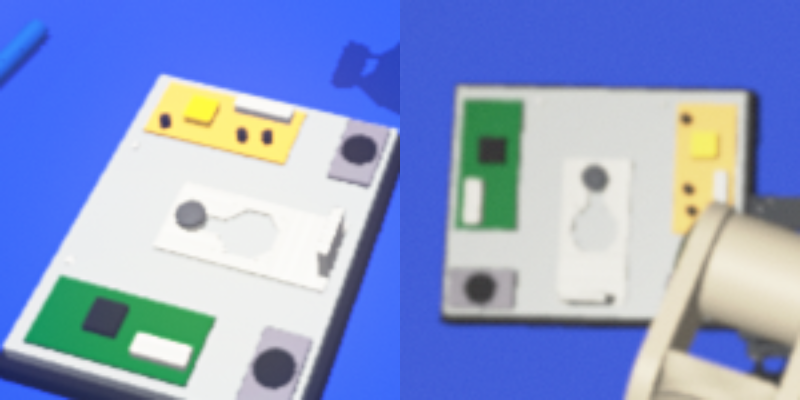

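The top view shows the stud's head at crop (595,178), in the narrow slot of the flat, square hanger. The lip is on the loudspeaker side and the gripper is clear, so I'm handing in.

```bash
python3 -c "from cell import arm; print(arm.close_job())"
```

```text
the job is handed in; nothing more can be done
None
```

The hanger is locked on the stud, flat and square with its lip on the loudspeaker side and released, the plain bracket was never touched, and the job was handed in at about 11 s; no verdict came back.

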